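# Tamp the grinding pieces level in their tray

### The job

In each of the two cells of the steel tray one white ceramic grinding piece stands proud of the other four. Take the hand tamper and press them down, the left cell first and then the right, until all ten lie flat on the tray floor; finish each cell with the foot flat on the pieces and a steady push of about 14 N (between 10 and 18 N) for a full second, and never press harder than 60 N, as the glaze chips. Touch the pieces only with the tamper, leave the bottle, beaker and tape roll where they are, and stand the tamper upright on the bench again, beside the tray.

Things in the scene. Friction and masses are not known exactly. Their poses are not given: they have to be found in the camera images.
- tray: open steel tray with a lipped rim, fixed on the bench, 50 mm tall, with two square cells side by side, each 70 x 70 mm inside, centres 37 mm either way along its y, parted by a 4 mm wall 42 mm tall. Outside 80 mm (x) by 154 mm (y), lip 92 x 166 mm; floor 4 mm thick. Origin: centre of its underside, on the bench. Its y points to the robot's left (within 0.4 rad): left cell at +y.
- tamper_grip (a point): loose hand tamper, 0.2 to 0.3 kg, standing upright on its foot. This point: middle of its black square grip, 20 x 20 mm, from 64 to 106 mm (top) over the foot's underside, so the point is 86 mm over it. Faces square to x and y, z up. Under the grip a round collar 36 mm across (58 to 64 mm), then a neck 16 mm round.
- tamper_foot (a point): centre of the underside of the tamper's flat square aluminium foot, 56 x 56 mm, 10 mm thick; axes as for the grip. Square to a cell it fits in with 7 mm to spare on every side and covers all five pieces when centred.
- white_bottle: bystander: white plastic bottle, 60 mm across, 124 mm tall, loose; origin at the centre of its underside
- beaker: bystander: small empty glass beaker, 50 mm across, 58 mm tall, loose; origin at the centre of its underside
- tape: bystander: roll of tape lying flat, 53 mm across, 18 mm tall, loose; origin at the centre of its underside
- pellet_0_center (a point): one of ten equal loose white ceramic pieces: cylinder 26 mm across, 16 mm tall, ends tapered to 15.6 mm flats, 60 g. Point: its centre; z: its axis. Flat on the tray floor it is 12 mm above the tray's origin. Starts on the floor of the left cell.
- pellet_1_center (a point): one of ten equal loose white ceramic pieces: cylinder 26 mm across, 16 mm tall, ends tapered to 15.6 mm flats, 60 g. Point: its centre; z: its axis. Flat on the tray floor it is 12 mm above the tray's origin. Starts on the floor of the left cell.
- pellet_2_center (a point): one of ten equal loose white ceramic pieces: cylinder 26 mm across, 16 mm tall, ends tapered to 15.6 mm flats, 60 g. Point: its centre; z: its axis. Flat on the tray floor it is 12 mm above the tray's origin. Starts on the floor of the left cell.
- pellet_3_center (a point): one of ten equal loose white ceramic pieces: cylinder 26 mm across, 16 mm tall, ends tapered to 15.6 mm flats, 60 g. Point: its centre; z: its axis. Flat on the tray floor it is 12 mm above the tray's origin. Starts on the floor of the left cell.
- pellet_4_center (a point): one of ten equal loose white ceramic pieces: cylinder 26 mm across, 16 mm tall, ends tapered to 15.6 mm flats, 60 g. Point: its centre; z: its axis. Flat on the tray floor it is 12 mm above the tray's origin. Starts on the floor of the right cell.
- pellet_5_center (a point): one of ten equal loose white ceramic pieces: cylinder 26 mm across, 16 mm tall, ends tapered to 15.6 mm flats, 60 g. Point: its centre; z: its axis. Flat on the tray floor it is 12 mm above the tray's origin. Starts on the floor of the right cell.
- pellet_6_center (a point): one of ten equal loose white ceramic pieces: cylinder 26 mm across, 16 mm tall, ends tapered to 15.6 mm flats, 60 g. Point: its centre; z: its axis. Flat on the tray floor it is 12 mm above the tray's origin. Starts on the floor of the right cell.
- pellet_7_center (a point): one of ten equal loose white ceramic pieces: cylinder 26 mm across, 16 mm tall, ends tapered to 15.6 mm flats, 60 g. Point: its centre; z: its axis. Flat on the tray floor it is 12 mm above the tray's origin. Starts on the floor of the right cell.
- pellet_8_center (a point): one of ten equal loose white ceramic pieces: cylinder 26 mm across, 16 mm tall, ends tapered to 15.6 mm flats, 60 g. Point: its centre; z: its axis. Flat on the tray floor it is 12 mm above the tray's origin. Starts about 9 mm proud, wedged on the tapers of the four others at the middle of the left cell; pressed with a few N it drives them apart, drops to the floor and is then rigid.
- pellet_9_center (a point): one of ten equal loose white ceramic pieces: cylinder 26 mm across, 16 mm tall, ends tapered to 15.6 mm flats, 60 g. Point: its centre; z: its axis. Flat on the tray floor it is 12 mm above the tray's origin. Starts about 9 mm proud, wedged on the tapers of the four others at the middle of the right cell; pressed with a few N it drives them apart, drops to the floor and is then rigid.

How it is judged:
By the outcome, as a careful person would: the job done as asked, in the order asked, and still so for the second after the job is handed in, with the robot touching nothing.
It also fails if it takes over 67 s, if anything falls off the work surface, if the arm or the gripper's body presses on something with over 40 N, if the wrist force passes 120 N, or if a joint passes its speed limit or range.

### The arm

A 6-joint arm with a two-finger parallel gripper is mounted at the origin on a cart in front of the work surface, level with it; the furniture and walls round the work are solid. World frame = base frame: x ahead of the robot, y to its left, z up, the work surface at z = 0. Lengths are in mm, angles in rad, forces in N, time in s.
With the tool pointing down it reaches from about 350 to 975 mm from the base axis. Payload 7.1 kg.
Tool frame: the origin (TCP) lies midway between the tips of the shut fingers; the grasp point (between the pads) lies 19 mm behind it; z points along the fingers, y is the line along which they close (so a half turn about z gives the same grasp; the last joint's range is limited). The gripper opens to 88 mm and grips with 3 to 60 N. Pads are 20 mm wide; open, the fingers measure 115 mm over their backs; the gripper's body (75 mm by 178 mm) begins 61 mm behind the grasp point.
Start: joints at [1.251, 0.423, 1.63, -0, 1.089, -0.019], TCP at [185.146, 596.93, 222.675] pointing down, gripper open.
Joint ranges: [-3, 3], [-0.9, 2.11], [0.09, 2.58], [-1.31, 4.45], [0.11, 2.69], [-2.54, 2.54]. Speed limits (rad/s): [2.39, 2.39, 3.01, 3.14, 3.14, 3.14].

### API

Orientations are given as a rotation vector (axis times angle).
In Python, from workcell import ctrl gives the robot as it stands. The module is installed in compiled form; this text tells all that it offers.
- The arm moves only by the tool servo_tool, never from a script. Its argument "increments" is a list of rows, each a list of 7 numbers: the shift along the world's x, y, z in cm, then the turn, a rotation vector about the world's x, y, z in degrees, then the opening, from -1 (shut) to 1 (fully open). A call has 1 to 20 rows; each row is the pose to reach, as a shift and turn from the pose commanded when the call began; what a row does not reach only later rows make up. A row lasts 1/12 s, in which the tool goes at most 41.7 mm and 7.16 degrees, less where a joint would pass 70% of its speed; a pose out of reach is approached as far as the arm can. A call with a gripper value outside its range is refused whole. The fingers move at their own pace and stop on an object; the grip force is fixed at half the most. Time passes only in rows, so rows that repeat a pose let the fingers close. It gives the time, the measured TCP pose, the force, the opening and the grip force at its end, in the units of the state.
- ctrl.get_obs(): the state, without advancing time (a new reading comes with each control period).
- ctrl.get_image(name): name is "side" or "top" or "wrist"; returns a dict with "image" (420x560x3 uint8, red, green, blue), "fx", "fy", "cx", "cy" (pixels), "k1" (the pictures are not rectified: a ray, as slopes to the right and down, at radius r is drawn at 1 + k1 r^2 times it, then the intrinsics apply), "extrinsics" (4x4, takes a point from camera to world coordinates); the wrist camera has in their place "tool_from_camera" (4x4, takes a point from camera to tool coordinates, whose origin is the TCP and whose axes are the flange's). Camera axes: x right, y up, looking along -z (the intrinsics and any distortion apply to the point x, -y, -z); pixel columns grow to the right and rows downward; lengths in mm; the calibration is good to about 2 mm. A picture is of the moment at which its call begins: read the wrist's pose just before it. There is no depth.
- ctrl.close_job(): hands the job in; it is judged then, once.
The state is a dict: "t": time; "qpos": joint angles; "qvel": joint speeds; "joint_torque": joint torques, N m; "ee_pos": TCP position; "orientation": TCP orientation; "ft_force": force on the tool from outside, world axes, zero at the start; "moment": the same for the moment, N m; "width": finger opening in mm; "grasp_force": force on a finger pad.
Only numpy, scipy, OpenCV 4.12 (cv2) and the standard library are available. Lean on these libraries where they do the work, as an engineer would, in place of code of your own. Each camera call takes 0.05 s, during which the arm holds its last target. There are 200 camera calls.

## Working session

There is one attempt and no reset: what is moved stays moved. The work goes in short steps, Python scripts to look and compute and a tool call to move; the robot and the scene stay as the last step left them, time stands still between calls to the robot, and variables do not carry over. Pictures are saved under pics/ and viewed, at most 12 in all, crops included, and the job is handed in when it is done.

Besides the shell and the picture viewer there is one more tool, called after "Call:" by a JSON object that holds its "api" and its "payload", one argument or row to a line. servo_tool: Moves the arm, as the interface text tells. Its arguments: {"type":"object","properties":{"increments":{"type":"array","items":{"type":"array","items":{"type":"number"}}}},"required":["increments"]}

```bash
mkdir -p pics; cat > h.py <<'E'
import numpy as np, cv2
from workcell import ctrl
from scipy.spatial.transform import Rotation as R
def cam(n):
    o=ctrl.get_obs(); d=ctrl.get_image(n)
    if n=="wrist":
        T=np.eye(4);T[:3,:3]=R.from_rotvec(o["orientation"]).as_matrix();T[:3,3]=o["ee_pos"]
        d["extrinsics"]=T@np.array(d["tool_from_camera"])
    return d
def save(d,f): cv2.imwrite("pics/"+f,d["image"][:,:,::-1]); np.savez("pics/"+f+".npz",**{k:d[k] for k in("image","fx","fy","cx","cy","k1","extrinsics")})
def load(f): return dict(np.load("pics/"+f+".npz"))
def pix2z(d,uv,z):
    uv=np.array(uv,float).reshape(-1,2); p=(uv-[d["cx"],d["cy"]])/[d["fx"],d["fy"]]; s=p.copy()
    for _ in range(20): s=p/(1+d["k1"]*(s**2).sum(1,keepdims=True))
    E=np.array(d["extrinsics"]); r=np.c_[s[:,0],-s[:,1],-np.ones(len(s))]@E[:3,:3].T; c=E[:3,3]
    return c+r*((z-c[2])/r[:,2])[:,None]
def proj(d,P):
    E=np.linalg.inv(np.array(d["extrinsics"])); q=np.array(P,float).reshape(-1,3)@E[:3,:3].T+E[:3,3]
    s=np.c_[q[:,0],-q[:,1]]/-q[:,2:]; s=s*(1+d["k1"]*(s**2).sum(1,keepdims=True)); return s*[d["fx"],d["fy"]]+[d["cx"],d["cy"]]
E
python3 - <<'E'
from h import *
print(ctrl.get_obs())
for n in("top","side"):
    d=cam(n); save(d,n+"0.png"); print(n,d["fx"],d["cx"],d["cy"],d["k1"],np.round(d["extrinsics"],2).tolist())
a=np.hstack([]) if 0 else None
t=cv2.imread("pics/top0.png"); s=cv2.imread("pics/side0.png")
cv2.imwrite("pics/both.png",np.vstack([t,s])[:, :])
E
```

```text
{'t': 0.0, 'qpos': array([ 1.25101292e+00,  4.23830710e-01,  1.63069505e+00,  1.58700934e-05,
        1.08860440e+00, -1.89943544e-02]), 'qvel': array([-0.00039608,  0.00049408,  0.00132965, -0.0017913 ,  0.0009355 ,
       -0.00090727]), 'joint_torque': array([-2.14808904e-03, -5.44623542e+01, -2.73673546e+01,  6.42687175e-02,
        2.26983998e-02, -1.20529776e-04]), 'ee_pos': array([184.96208656, 596.41476675, 221.90604307]), 'orientation': array([-4.70669625e-01, -3.10585791e+00,  2.37661803e-03]), 'ft_force': array([ 0.7977443 , -0.1355461 , -0.21984875]), 'moment': array([0.01926396, 0.02344559, 0.0150625 ]), 'grasp_force': 0.0, 'width': 87.86226197608704}
top 514.3117981218699 282.378606854638 210.46639866912517 0.033294414458592096 [[0.0, 0.99, -0.13, 458.43], [-1.0, 0.0, -0.01, -191.88], [-0.01, 0.13, 0.99, 1019.98], [0.0, 0.0, 0.0, 1.0]]
side 428.185411530805 278.07331532566417 211.7784956515693 0.02783438802923131 [[1.0, -0.05, 0.04, 627.99], [0.06, 0.39, -0.92, -999.24], [0.02, 0.92, 0.39, 428.88], [0.0, 0.0, 0.0, 1.0]]
```

View pics/top0.png

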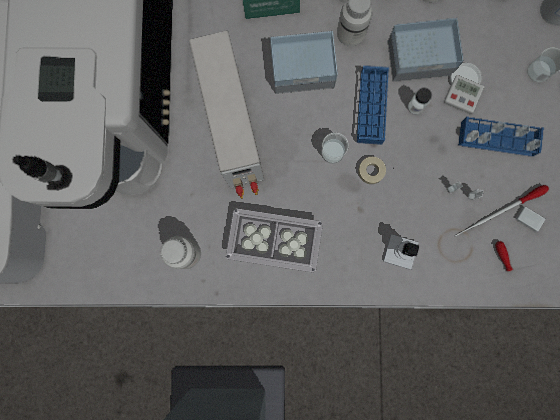

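View pics/side0.png

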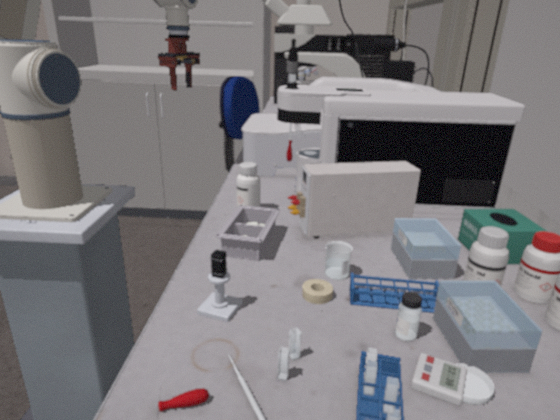

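The top view shows the tray at about (274,239), the tamper at (403,250), bottle at (178,252), beaker (335,148), tape (372,168), and a grey box beyond the tray's left part. I'll enlarge the tray and tamper next.

```bash
python3 - <<'E'
from h import *
t=cv2.imread("pics/top0.png");s=cv2.imread("pics/side0.png")
f=lambda im,x,y,w,h,k:cv2.resize(im[y:y+h,x:x+w],None,fx=k,fy=k,interpolation=cv2.INTER_CUBIC)
a=f(t,220,195,110,80,4)   # 440x320
b=f(t,375,220,55,50,6)    # 330x300
c=f(s,190,240,60,85,3.2)  
d=f(s,215,200,70,60,5)  
W=np.zeros((600,800,3),np.uint8)
for im,x,y in((a,0,0),(b,450,0),(d,0,325),(c,450,320)):
    h,w=im.shape[:2];h=min(h,600-y);w=min(w,800-x);W[y:y+h,x:x+w]=im[:h,:w]
cv2.imwrite("pics/crop1.png",W)
E
```

```text
(no output)
```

View pics/crop1.png

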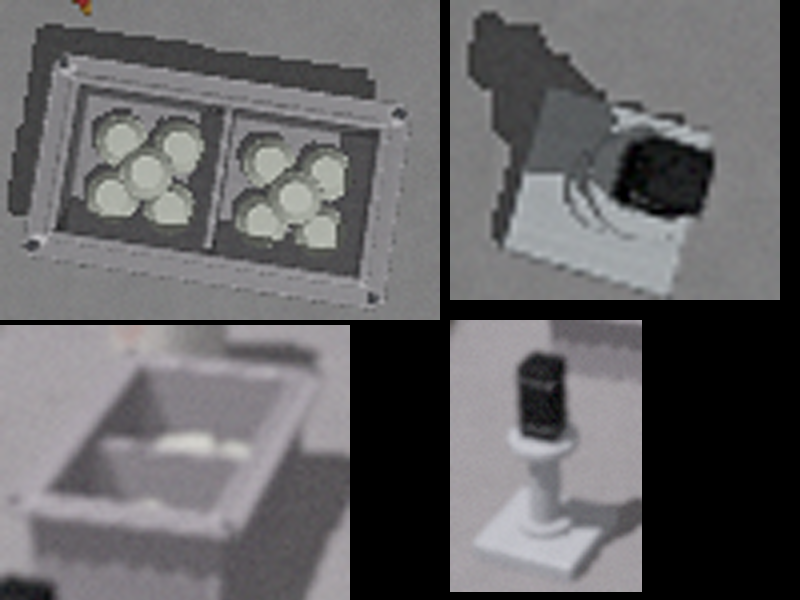

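```bash
python3 - <<'E'
from h import *
from scipy.optimize import least_squares
d=load("top0.png")
f=lambda c,x,y,k:(np.array(c,float)+.5)/k-.5+[x,y]
def rect(uv,z,w,h):
    P=pix2z(d,uv,z)[:,:2]
    loc=np.array([[w/2,h/2],[w/2,-h/2],[-w/2,-h/2],[-w/2,h/2]])
    g=lambda p:P-(loc@np.array([[np.cos(p[2]),np.sin(p[2])],[-np.sin(p[2]),np.cos(p[2])]])+p[:2])
    r=least_squares(lambda p:g(p).ravel(),[*P.mean(0),0]); print(np.round(r.x,3),np.round(g(r.x),1).tolist()); return r.x
rect(f([(65,57),(408,103),(380,305),(24,253)],220,195,4),50,92,166)
rect(f([(95,90),(265,130),(220,290),(53,245)],375,220,6),10,56,56)
rect(f([(182,138),(263,152),(245,217),(165,200)],375,220,6),106,20,20)
print(pix2z(d,f([(146,173),(295,199)],220,195,4),29))
print("bottle cap,beaker,tape,box",pix2z(d,[(176,249)],124),pix2z(d,[(335,147)],50),pix2z(d,[(372,169)],18),pix2z(d,[(190,38),(227,32),(262,165),(223,177),(238,195)],100))
E
```

```text
[ 5.27269e+02 -1.66217e+02 -1.44000e-01] [[0.4, -2.0], [2.5, -0.6], [-1.4, -0.1], [-1.5, 2.7]]
[ 5.08019e+02 -4.12378e+02 -2.69000e-01] [[-2.4, 0.1], [-0.4, -0.7], [1.7, 0.5], [1.1, 0.0]]
[ 5.06821e+02 -4.07773e+02 -2.36000e-01] [[-0.7, 1.6], [-0.1, -2.6], [0.3, -1.4], [0.5, 2.4]]
[[ 531.46996768 -130.4379986    29.        ]
 [ 519.110179   -202.32945492   29.        ]]
bottle cap,beaker,tape,box [[504.80763693   2.98023346 124.        ]] [[ 705.75748142 -282.23828661   50.        ]] [[ 669.32703728 -357.86912257   18.        ]] [[ 902.10535274   -7.14294321  100.        ]
 [ 913.99527241  -76.48788945  100.        ]
 [ 659.37578235 -144.28213242  100.        ]
 [ 637.02584971  -73.47350573  100.        ]
 [ 603.92976955 -101.23933942  100.        ]]
```

Call:
{"api": "servo_tool", "payload": {
  "increments": [
    [3.8, -1, 0, 0, 0, 0, 1],
    [5, -5, 0, 0, 0, 0, 1],
    [6, -9, 0, 0, 0, 0, 1],
    [8, -13, 0, 0, 0, 0, 1],
    [9, -17, 0, 0, 0, 0, 1],
    [10.5, -21, 0, 0, 0, 0, 1],
    [12, -25, 0, 0, 0, 0, 1],
    [13.5, -29, 0, 0, 0, 0, 1],
    [15, -33, 0, 0, 0, 0, 1],
    [16.5, -37, 0, 0, 0, 0, 1],
    [18, -41, 0, 0, 0, 0, 1],
    [19.5, -45, 0, 0, 0, 0, 1],
    [21, -49, 0, 0, 0, 0, 1],
    [22.5, -53, 0, 0, 0, 0, 1],
    [24, -57, 0, 0, 0, 0, 1],
    [25.5, -61, 0, 0, 0, 0, 1],
    [27, -65, 0, 0, 0, 0, 1],
    [28, -69, 0, 0, 0, 0, 1],
    [28, -69, 0, 0, 0, 0, 1]
  ]
}}

```text
t: 1.68
ee_pos: [466.5, -97.4, 222.8]
orientation: [0.475, 3.104, -0.002]
ft_force: [-0.1, 0.7, 0.0]
width: 87.7
grasp_force: 0.0
```

```bash
python3 - <<'E'
from h import *
d=cam("wrist"); save(d,"w1.png")
print(np.round(d["extrinsics"],2).tolist(),proj(d,[[527,-166,50],[508,-412,10]]))
E
```

```text
[[0.3, -0.91, -0.29, 386.12], [0.95, 0.28, 0.09, -72.74], [-0.0, -0.31, 0.95, 385.03], [0.0, 0.0, 0.0, 1.0]] [[234.42545837 248.6747155 ]
 [ 76.01473783 269.80205256]]
```

Call:
{"api": "servo_tool", "payload": {
  "increments": [
    [0, -4, 0, 0, 0, 0, 1],
    [0, -8, 0, 0, 0, 0, 1],
    [0, -12, 0, 0, 0, 0, 1],
    [0, -16, 0, 0, 0, 0, 1],
    [0, -20, 0, 0, 0, 0, 1],
    [0, -24, 0, 0, 0, 2, 1],
    [0.5, -28, 0, 0, 0, 2, 1],
    [0.5, -28, 0, 0, 0, 2, 1],
    [0.5, -28, 0, 0, 0, 2, 1]
  ]
}}

```text
t: 2.48
ee_pos: [469.8, -374.1, 221.9]
orientation: [-0.42, -3.113, -0.001]
ft_force: [-1.1, 0.3, -0.6]
width: 87.6
grasp_force: 0.0
```

```bash
python3 - <<'E'
from h import *
d=cam("wrist"); save(d,"w2.png")
print(np.round(d["extrinsics"],2).tolist(),proj(d,[[527,-166,50],[508,-412,10]]), ctrl.get_obs()["qpos"])
E
```

```text
[[0.26, -0.92, -0.29, 388.96], [0.96, 0.25, 0.08, -352.58], [0.0, -0.3, 0.95, 384.39], [0.0, 0.0, 0.0, 1.0]] [[454.9973209  188.3109579 ]
 [252.54276762 214.78762055]] [-6.90727218e-01  3.87708632e-01  1.68740128e+00  3.87882608e-04
  1.06829875e+00 -1.99459945e+00]
```

View pics/w2.png

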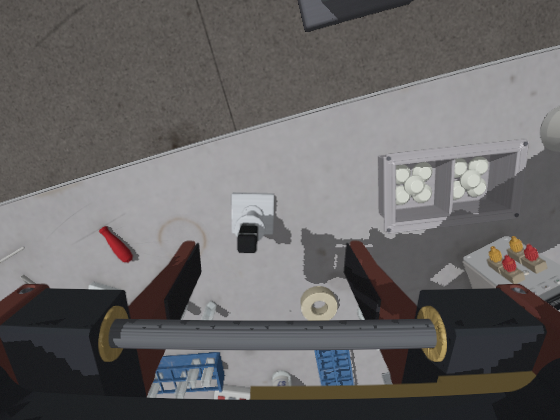

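View pics/w1.png

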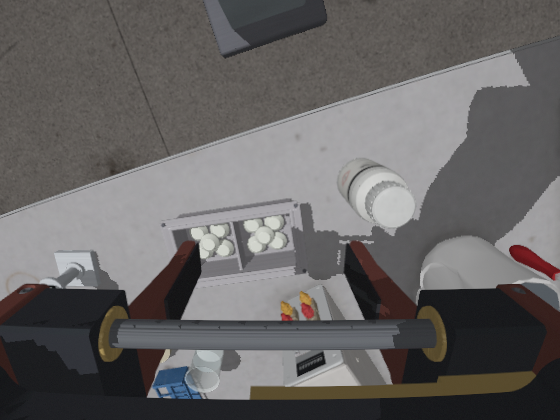

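Wrist view w2 shows the tamper foot about (231..274, 193..234) and grip top about (247,240), nearly square to the image. The tray lip runs from (385,156) to (527,143). I'll enlarge both.

```bash
python3 - <<'E'
from h import *
t=cv2.imread("pics/w2.png");s=cv2.imread("pics/w1.png")
f=lambda im,x,y,w,h,k:cv2.resize(im[y:y+h,x:x+w],None,fx=k,fy=k,interpolation=cv2.INTER_CUBIC)
W=np.zeros((600,800,3),np.uint8)
for im,x,y in((f(t,222,183,60,75,4),0,0),(f(t,375,135,160,100,3.4),250,0),):
    h,w=im.shape[:2];h=min(h,600-y);w=min(w,800-x);W[y:y+h,x:x+w]=im[:h,:w]
im=f(s,155,195,150,65,4); W[345:600,0:600]=im[:255,:600]
cv2.imwrite("pics/crop2.png",W)
E
```

```text
(no output)
```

View pics/crop2.png

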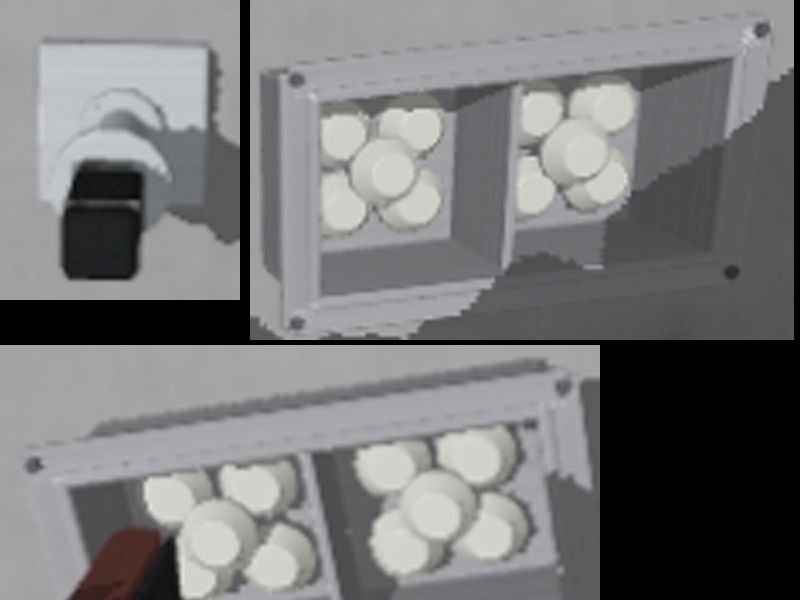

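```bash
python3 - <<'E'
from h import *
from scipy.optimize import least_squares
f=lambda c,x,y,k:(np.array(c,float)+.5)/k-.5+[x,y]
S=np.array([[-1,-1],[-1,1],[1,1],[1,-1]])/2
rot=lambda a:np.array([[np.cos(a),np.sin(a)],[-np.sin(a),np.cos(a)]])
def fit(P,x0,wh=None):
    n=len(x0)
    g=lambda p:P-((S*(wh if wh else p[3:5]))@rot(p[2])+p[:2])
    r=least_squares(lambda p:g(p).ravel(),x0); print(np.round(r.x,3),np.round(g(r.x),1).tolist())
d=load("w2.png"); d1=load("w1.png"); t=load("top0.png")
fit(pix2z(d,f([(38,40),(209,43),(207,208),(38,206)],222,183,4),10)[:,:2],[508,-412,-.26],[56,56])
fit(pix2z(d,f([(65,204),(142,205),(138,278),(62,276)],222,183,4),106)[:,:2],[508,-412,-.26],[20,20])
fit(pix2z(d,f([(47,80),(512,30),(481,272),(47,323)],375,135,3.4),50)[:,:2],[527,-166,-.15,80,150])
P=pix2z(t,f([(372,298),(32,245),(67,63),(399,114)],220,195,4),50)[:,:2]; fit(P,[527,-166,-.15,80,150])
Q=pix2z(d1,f([(33,119),(563,41)],155,195,4),50)[:,:2]; v=Q[1]-Q[0]; print("w1 yaw",np.arctan2(-v[0],v[1]),Q)
print("pellet 8,9 w2,w1",pix2z(d,f([(328,155),(134,173)],375,135,3.4),29),pix2z(d1,f([(435,165),(213,195)],155,195,4),29))
print(ctrl.get_obs()["ee_pos"])
E
```

```text
[ 5.07084e+02 -4.11984e+02 -2.89000e-01] [[-0.9, 0.6], [-1.2, 0.3], [1.0, 0.3], [1.1, -1.3]]
[ 5.05188e+02 -4.10840e+02 -3.14000e-01] [[0.3, 0.4], [-0.5, 0.1], [-0.2, -0.4], [0.3, -0.2]]
[ 5.26458e+02 -1.64845e+02 -1.50000e-01  8.76210e+01  1.61792e+02] [[0.0, 0.0], [0.0, 0.0], [-0.0, -0.0], [0.0, -0.0]]
[ 5.26986e+02 -1.65386e+02 -1.54000e-01  8.75870e+01  1.60521e+02] [[0.2, -0.2], [-0.1, 0.9], [-0.3, -0.9], [0.2, 0.1]]
w1 yaw -0.14899420247270176 [[ 470.68481938 -238.46050928]
 [ 494.74761312  -78.15580996]]
pellet 8,9 w2,w1 [[ 530.63110167 -132.96626547   29.        ]
 [ 518.26363251 -205.02524627   29.        ]] [[ 529.73423862 -129.75013034   29.        ]
 [ 518.28338614 -202.65477514   29.        ]]
[ 469.66533762 -372.63090242  221.90337794]
```

Call:
{"api": "servo_tool", "payload": {
  "increments": [
    [1.8, -1.9, 0, 0, 0, -1, 1],
    [3.6, -3.8, 0, 0, 0, -1, 1],
    [3.6, -3.8, -1, 0, 0, -1, 1],
    [3.6, -3.8, -4, 0, 0, -1, 1],
    [3.6, -3.8, -7, 0, 0, -1, 1],
    [3.6, -3.8, -10, 0, 0, -1, 1],
    [3.6, -3.8, -12.5, 0, 0, -1, 1],
    [3.6, -3.8, -14.5, 0, 0, -1, 1],
    [3.6, -3.8, -15.2, 0, 0, -1, 1],
    [3.6, -3.8, -15.3, 0, 0, -1, 1],
    [3.6, -3.8, -15.3, 0, 0, -1, 1],
    [3.6, -3.8, -15.3, 0, 0, -1, -1],
    [3.6, -3.8, -15.3, 0, 0, -1, -1],
    [3.6, -3.8, -15.3, 0, 0, -1, -1],
    [3.6, -3.8, -15.3, 0, 0, -1, -1],
    [3.6, -3.8, -15.3, 0, 0, -1, -1],
    [3.6, -3.8, -15.3, 0, 0, -1, -1],
    [3.6, -3.8, -15.3, 0, 0, -1, -1]
  ]
}}

```text
t: 4.03
ee_pos: [506.2, -411.2, 69.8]
orientation: [0.444, 3.11, -0.0]
ft_force: [-0.4, 0.1, -0.1]
width: 44.8
grasp_force: 0.0
```

Call:
{"api": "servo_tool", "payload": {
  "increments": [
    [0, 0, 0, 0, 0, 0, -1],
    [0, 0, 0, 0, 0, 0, -1],
    [0, 0, 0, 0, 0, 0, -1],
    [0, 0, 0, 0, 0, 0, -1],
    [0, 0, 0, 0, 0, 0, -1],
    [0, 0, 0, 0, 0, 0, -1],
    [0, 0, 0, 0, 0, 0, -1],
    [0, 0, 0, 0, 0, 0, -1],
    [0, 0, 0, 0, 0, 0, -1],
    [0, 0, 0, 0, 0, 0, -1]
  ]
}}

```text
t: 4.87
ee_pos: [506.1, -411.0, 69.5]
orientation: [-0.444, -3.11, -0.0]
ft_force: [-0.2, -0.7, -2.3]
width: 19.5
grasp_force: 30.0
```

Call:
{"api": "servo_tool", "payload": {
  "increments": [
    [0, 0, 1, 0, 0, 0, -1],
    [0, 0, 3, 0, 0, 0, -1],
    [0, 0, 6, 0, 0, 0, -1],
    [0, 1, 9, 0, 0, 1, -1],
    [0, 4, 9, 0, 0, 2, -1],
    [0.5, 8, 9, 0, 0, 3, -1],
    [1, 12, 9, 0, 0, 4, -1],
    [1.5, 16, 9, 0, 0, 5, -1],
    [2, 20, 9, 0, 0, 6, -1],
    [2.3, 23.5, 9, 0, 0, 7, -1],
    [2.6, 26, 9, 0, 0, 7.7, -1],
    [2.6, 27.5, 9, 0, 0, 7.7, -1],
    [2.6, 28.2, 9, 0, 0, 7.7, -1],
    [2.6, 28.2, 9, 0, 0, 7.7, -1],
    [2.6, 28.2, 9, 0, 0, 7.7, -1],
    [2.6, 28.2, 9, 0, 0, 7.7, -1],
    [2.6, 28.2, 9, 0, 0, 7.7, -1]
  ]
}}

```text
t: 6.28
ee_pos: [532.1, -130.2, 159.7]
orientation: [0.236, 3.133, -0.0]
ft_force: [0.1, 0.1, -2.4]
width: 19.9
grasp_force: 30.0
```

```bash
python3 - <<'E'
from h import *
o=ctrl.get_obs(); print(o["ee_pos"],o["orientation"],o["ft_force"],o["moment"])
d=cam("wrist"); save(d,"w3.png"); s=cam("side"); save(s,"s3.png"); t=cam("top"); save(t,"t3.png")
c=lambda im,x,y,w,h,k:cv2.resize(im[y:y+h,x:x+w,::-1],None,fx=k,fy=k,interpolation=cv2.INTER_CUBIC)
W=np.zeros((600,800,3),np.uint8)
W[:300,:400]=c(d["image"],0,0,560,420,1)[120:420,80:480]
a=c(s["image"],190,160,130,100,3); W[:300,410:800]=a[:,:390]
u=proj(t,[[530,-150,60]])[0].astype(int); a=c(t["image"],u[0]-60,u[1]-60,120,100,3);W[300:,:360]=a
cv2.imwrite("pics/crop3.png",W)
E
```

```text
[ 532.1436313  -130.20606099  159.73999005] [ 2.35925135e-01  3.13258672e+00 -3.18781719e-04] [ 0.07484425  0.10884946 -2.35089595] [-0.02178615  0.01985135 -0.02596061]
```

View pics/crop3.png

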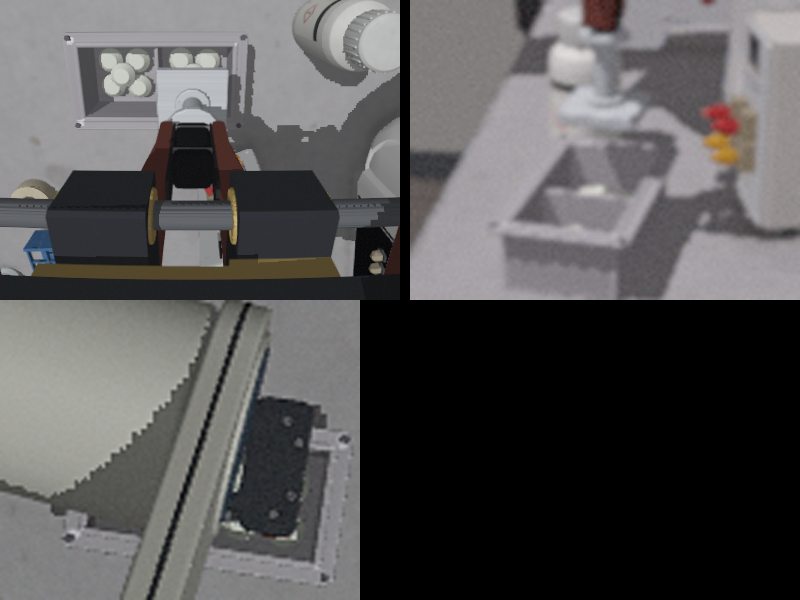

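Wrist view: foot's near edge runs (238,189) to (308,191), and the tray screws are at (149,160), (323,158), (320,245) and (160,244). The tamper hangs upright, square to the tray.

```bash
python3 - <<'E'
from h import *
from scipy.optimize import least_squares
d=load("w3.png"); print(ctrl.get_obs()["ee_pos"])
F=pix2z(d,[(238,188.7),(308,190.5)],100)[:,:2]; v=F[1]-F[0]; a=np.arctan2(-v[0],v[1])
print("foot width",np.hypot(*v),"yaw",a,"centre",F.mean(0)+28*np.array([np.cos(a),np.sin(a)]))
P=pix2z(d,[(149.5,160),(323,158),(320,245),(160.5,244)],50)[:,:2]
S=np.array([[-1,-1],[-1,1],[1,1],[1,-1]])/2*[87.6,161.5]
g=lambda p:P-(S@np.array([[np.cos(p[2]),np.sin(p[2])],[-np.sin(p[2]),np.cos(p[2])]])+p[:2])
r=least_squares(lambda p:g(p).ravel(),[526,-165,-.15]);p=r.x;print(p,g(p).round(1).tolist())
for s in(37,-37):print(p[:2]+s*np.array([-np.sin(p[2]),np.cos(p[2])]))
c=cv2.resize(d["image"][150:260,140:330,::-1],None,fx=4,fy=4,interpolation=cv2.INTER_CUBIC);cv2.imwrite("pics/crop4.png",c)
E
```

```text
[ 532.06783813 -129.91726541  159.61649897]
foot width 53.919873257973904 yaw -0.1762350716084141 centre [ 533.25496876 -130.99865389]
[ 5.27136467e+02 -1.63242054e+02 -1.45394164e-01] [[1.3, 0.3], [0.2, -1.2], [-0.1, -0.1], [-1.5, 1.0]]
[ 532.49711753 -126.63244544]
[ 521.77581653 -199.85166221]
```

View pics/crop4.png

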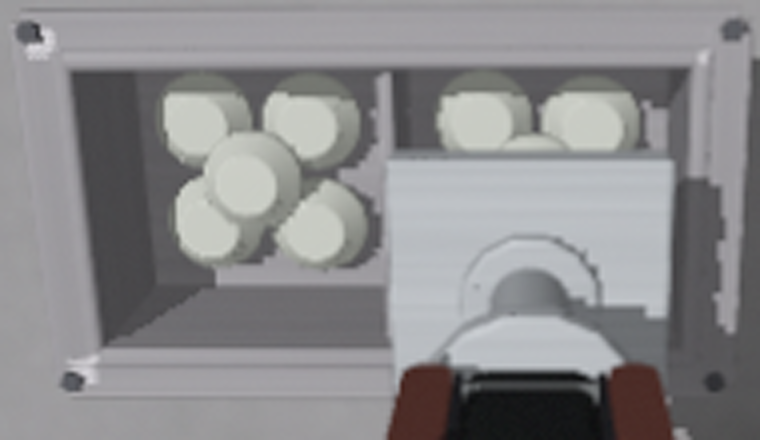

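```bash
python3 - <<'E'
from h import *
from scipy.optimize import least_squares
d=load("w3.png"); f=lambda c:(np.array(c,float)+.5)/4-.5+[140,150]
F=pix2z(d,f([(387,159),(671,159)]),100)[:,:2]; v=F[1]-F[0]; a=np.arctan2(-v[0],v[1])
print("foot width",np.hypot(*v),"yaw",a,"centre",F.mean(0)+28*np.array([np.cos(a),np.sin(a)]))
P=pix2z(d,f([(28,31),(736,27),(713,381),(72,381)]),50)[:,:2]
S=np.array([[-1,-1],[-1,1],[1,1],[1,-1]])/2*[87.6,161.5]
g=lambda p:P-(S@np.array([[np.cos(p[2]),np.sin(p[2])],[-np.sin(p[2]),np.cos(p[2])]])+p[:2])
r=least_squares(lambda p:g(p).ravel(),[526,-165,-.15]);p=r.x;print(p,g(p).round(1).tolist())
for s in(37,-37):print(p[:2]+s*np.array([-np.sin(p[2]),np.cos(p[2])]))
o=ctrl.get_obs();print(o["ee_pos"],o["ft_force"],o["t"])
E
```

```text
foot width 54.65810476079745 yaw -0.1497500911951368 centre [ 533.06455757 -131.12277961]
[ 5.26107467e+02 -1.64889020e+02 -1.49319951e-01] [[-0.2, -0.3], [-0.5, 1.0], [0.2, -0.3], [0.4, -0.4]]
[ 531.611797   -128.30073869]
[ 520.60313627 -201.4773018 ]
[ 532.06783813 -129.91726541  159.61649897] [-0.59890547  0.25483429 -2.60447397] 6.4333
```

Call:
{"api": "servo_tool", "payload": {
  "increments": [
    [-0.12, 0.25, 0, 0, 0, 0, -1],
    [-0.12, 0.25, -1, 0, 0, 0, -1],
    [-0.12, 0.25, -2.5, 0, 0, 0, -1],
    [-0.12, 0.25, -4, 0, 0, 0, -1],
    [-0.12, 0.25, -5, 0, 0, 0, -1],
    [-0.12, 0.25, -5.4, 0, 0, 0, -1],
    [-0.12, 0.25, -5.6, 0, 0, 0, -1],
    [-0.12, 0.25, -5.6, 0, 0, 0, -1],
    [-0.12, 0.25, -5.6, 0, 0, 0, -1]
  ]
}}

```text
t: 7.18
ee_pos: [531.3, -126.7, 104.0]
orientation: [0.234, 3.132, -0.0]
ft_force: [0.2, 0.2, -2.5]
width: 19.9
grasp_force: 30.0
```

Call:
{"api": "servo_tool", "payload": {
  "increments": [
    [0, 0, -0.1, 0, 0, 0, -1],
    [0, 0, -0.2, 0, 0, 0, -1],
    [0, 0, -0.3, 0, 0, 0, -1],
    [0, 0, -0.4, 0, 0, 0, -1],
    [0, 0, -0.5, 0, 0, 0, -1],
    [0, 0, -0.6, 0, 0, 0, -1],
    [0, 0, -0.65, 0, 0, 0, -1],
    [0, 0, -0.65, 0, 0, 0, -1],
    [0, 0, -0.65, 0, 0, 0, -1]
  ]
}}

```text
t: 7.93
ee_pos: [531.1, -126.6, 97.2]
orientation: [0.234, 3.133, -0.0]
ft_force: [0.9, 0.1, -1.3]
width: 19.9
grasp_force: 30.0
```

Call:
{"api": "servo_tool", "payload": {
  "increments": [
    [0, 0, -0.05, 0, 0, 0, -1],
    [0, 0, -0.1, 0, 0, 0, -1],
    [0, 0, -0.15, 0, 0, 0, -1],
    [0, 0, -0.2, 0, 0, 0, -1],
    [0, 0, -0.25, 0, 0, 0, -1],
    [0, 0, -0.3, 0, 0, 0, -1],
    [0, 0, -0.3, 0, 0, 0, -1],
    [0, 0, -0.3, 0, 0, 0, -1]
  ]
}}

```text
t: 8.6
ee_pos: [530.9, -126.5, 94.1]
orientation: [-0.234, -3.133, -0.0]
ft_force: [0.4, 0.2, -1.5]
width: 19.5
grasp_force: 30.0
```

Call:
{"api": "servo_tool", "payload": {
  "increments": [
    [0, 0, -0.05, 0, 0, 0, -1],
    [0, 0, -0.1, 0, 0, 0, -1],
    [0, 0, -0.15, 0, 0, 0, -1],
    [0, 0, -0.2, 0, 0, 0, -1],
    [0, 0, -0.25, 0, 0, 0, -1],
    [0, 0, -0.3, 0, 0, 0, -1],
    [0, 0, -0.3, 0, 0, 0, -1],
    [0, 0, -0.3, 0, 0, 0, -1]
  ]
}}

```text
t: 9.27
ee_pos: [530.8, -126.5, 91.0]
orientation: [-0.234, -3.132, -0.0]
ft_force: [-0.5, 0.1, -3.3]
width: 19.8
grasp_force: 30.0
```

Call:
{"api": "servo_tool", "payload": {
  "increments": [
    [0, 0, -0.03, 0, 0, 0, -1],
    [0, 0, -0.06, 0, 0, 0, -1],
    [0, 0, -0.09, 0, 0, 0, -1],
    [0, 0, -0.12, 0, 0, 0, -1],
    [0, 0, -0.12, 0, 0, 0, -1],
    [0, 0, -0.12, 0, 0, 0, -1]
  ]
}}

```text
t: 9.77
ee_pos: [530.9, -126.6, 89.9]
orientation: [-0.234, -3.133, -0.0]
ft_force: [0.5, -0.6, -2.2]
width: 19.9
grasp_force: 30.0
```

Call:
{"api": "servo_tool", "payload": {
  "increments": [
    [0, 0, -0.03, 0, 0, 0, -1],
    [0, 0, -0.05, 0, 0, 0, -1],
    [0, 0, -0.07, 0, 0, 0, -1],
    [0, 0, -0.07, 0, 0, 0, -1],
    [0, 0, -0.07, 0, 0, 0, -1]
  ]
}}

```text
t: 10.18
ee_pos: [531.0, -126.6, 89.5]
orientation: [0.234, 3.133, -0.0]
ft_force: [-1.0, 0.5, 1.0]
width: 19.7
grasp_force: 30.0
```

Call:
{"api": "servo_tool", "payload": {
  "increments": [
    [0, 0, -0.02, 0, 0, 0, -1],
    [0, 0, -0.02, 0, 0, 0, -1],
    [0, 0, -0.02, 0, 0, 0, -1]
  ]
}}

```text
t: 10.43
ee_pos: [531.1, -126.6, 89.5]
orientation: [0.234, 3.133, -0.0]
ft_force: [-0.8, 0.4, 6.9]
width: 19.9
grasp_force: 30.0
```

Call:
{"api": "servo_tool", "payload": {
  "increments": [
    [0, 0, -0.015, 0, 0, 0, -1],
    [0, 0, -0.015, 0, 0, 0, -1],
    [0, 0, -0.015, 0, 0, 0, -1],
    [0, 0, -0.015, 0, 0, 0, -1]
  ]
}}

```text
t: 10.77
ee_pos: [531.1, -126.6, 89.5]
orientation: [0.234, 3.132, -0.0]
ft_force: [-2.3, 0.4, 7.5]
width: 20.0
grasp_force: 30.0
```

```bash
python3 - <<'E'
from h import *
o=ctrl.get_obs(); print(o["ft_force"],o["moment"])
for i in range(3):
    d=cam(["side","wrist","wrist"][i]); o=ctrl.get_obs(); print(o["ft_force"],o["moment"],o["t"])
    if i==0: save(d,"s4.png")
E
```

```text
[-2.28725303  0.4092066   7.47773158] [0.21917521 0.44444255 0.02190815]
[-1.72244874  0.61691637  6.68565477] [ 0.17913871  0.37952216 -0.03370928] 10.8167
[-2.19424371  1.47553758  6.722673  ] [0.23568696 0.49620635 0.04681188] 10.8667
[-2.57080474 -0.37563246  6.61127325] [0.23118866 0.51801277 0.02889407] 10.9167
```

Call:
{"api": "servo_tool", "payload": {
  "increments": [
    [0, 0, -0.015, 0, 0, 0, -1],
    [0, 0, -0.015, 0, 0, 0, -1],
    [0, 0, -0.015, 0, 0, 0, -1],
    [0, 0, -0.015, 0, 0, 0, -1]
  ]
}}

```text
t: 11.25
ee_pos: [531.1, -126.6, 89.5]
orientation: [0.234, 3.132, -0.0]
ft_force: [-2.5, 0.3, 8.1]
width: 19.8
grasp_force: 30.0
```

Call:
{"api": "servo_tool", "payload": {
  "increments": [
    [0, 0, -0.03, 0, 0, 0, -1],
    [0, 0, -0.03, 0, 0, 0, -1],
    [0, 0, -0.03, 0, 0, 0, -1],
    [0, 0, -0.03, 0, 0, 0, -1]
  ]
}}

```text
t: 11.58
ee_pos: [531.2, -126.6, 89.4]
orientation: [0.234, 3.132, -0.0]
ft_force: [-3.4, 0.1, 12.2]
width: 19.8
grasp_force: 30.0
```

Call:
{"api": "servo_tool", "payload": {
  "increments": [
    [0, 0, 0, 0, 0, 0, -1],
    [0, 0, 0, 0, 0, 0, -1],
    [0, 0, 0, 0, 0, 0, -1],
    [0, 0, 0, 0, 0, 0, -1],
    [0, 0, 0, 0, 0, 0, -1],
    [0, 0, 0, 0, 0, 0, -1]
  ]
}}

```text
t: 12.08
ee_pos: [531.1, -126.6, 89.4]
orientation: [0.234, 3.132, -0.0]
ft_force: [-3.3, 1.0, 11.2]
width: 19.9
grasp_force: 30.0
```

```bash
python3 - <<'E'
from h import *
F=[]
for i in range(4):
    d=cam(["side","wrist","top","wrist"][i]); o=ctrl.get_obs(); F.append(o["ft_force"])
    save(d,f"h{i}.png")
print(np.round(F,1).tolist(),o["moment"],o["ee_pos"],o["t"])
E
```

```text
[[-3.9, 0.9, 11.6], [-3.6, 0.9, 11.5], [-2.8, 0.4, 11.2], [-3.4, 0.5, 10.9]] [ 0.26695504  0.77820401 -0.01137594] [ 531.13820167 -126.61634392   89.43869492] 12.2833
```

Call:
{"api": "servo_tool", "payload": {
  "increments": [
    [0, 0, 0, 0, 0, 0, -1],
    [0, 0, 0, 0, 0, 0, -1],
    [0, 0, 0, 0, 0, 0, -1],
    [0, 0, 0, 0, 0, 0, -1],
    [0, 0, 0, 0, 0, 0, -1],
    [0, 0, 0, 0, 0, 0, -1],
    [0, 0, 0, 0, 0, 0, -1],
    [0, 0, 0, 0, 0, 0, -1],
    [0, 0, 0, 0, 0, 0, -1],
    [0, 0, 0, 0, 0, 0, -1]
  ]
}}

```text
t: 13.12
ee_pos: [531.2, -126.6, 89.4]
orientation: [0.234, 3.132, -0.0]
ft_force: [-2.8, 0.6, 11.2]
width: 20.0
grasp_force: 30.0
```

Call:
{"api": "servo_tool", "payload": {
  "increments": [
    [0, 0, 0.1, 0, 0, 0, -1],
    [0, 0, 0.5, 0, 0, 0, -1],
    [0, 0, 2, 0, 0, 0, -1],
    [0, 0, 4.5, 0, 0, 0, -1],
    [0, 0, 7, 0, 0, 0, -1],
    [-0.2, -1, 7.1, 0, 0, 0, -1],
    [-0.6, -4, 7.1, 0, 0, 0, -1],
    [-1, -6.5, 7.1, 0, 0, 0, -1],
    [-1.1, -7.3, 7.1, 0, 0, 0, -1],
    [-1.1, -7.3, 7.1, 0, 0, 0, -1],
    [-1.1, -7.3, 7.1, 0, 0, 0, -1],
    [-1.1, -7.3, 7.1, 0, 0, 0, -1]
  ]
}}

```text
t: 14.12
ee_pos: [519.5, -198.9, 158.7]
orientation: [-0.234, -3.132, -0.001]
ft_force: [-0.3, -0.5, -1.5]
width: 19.9
grasp_force: 30.0
```

```bash
python3 - <<'E'
from h import *
d=cam("wrist"); save(d,"w5.png"); s=cam("side"); save(s,"s5.png"); o=ctrl.get_obs(); print(o["ee_pos"],o["ft_force"],o["t"])
u=proj(d,[[526,-165,50]])[0].astype(int); print(u)
f=lambda im,x,y,w,h,k:cv2.resize(im[y:y+h,x:x+w,::-1],None,fx=k,fy=k,interpolation=cv2.INTER_CUBIC)
W=np.zeros((600,800,3),np.uint8)
x0,y0=max(0,u[0]-100),u[1]-60; a=f(d["image"],x0,y0,200,110,4)[:,:800]; print(x0,y0); W[:440]=0; W[:440,:a.shape[1]]=a
h=load("h1.png"); a=f(h["image"],140,130,200,80,2); W[440:600,:400]=a
cv2.imwrite("pics/crop5.png",W)
E
```

```text
[ 519.87547844 -198.60750763  159.06469202] [-0.0802972   0.45576664 -2.79822555] 14.2167
[308 205]
208 145
```

View pics/crop5.png

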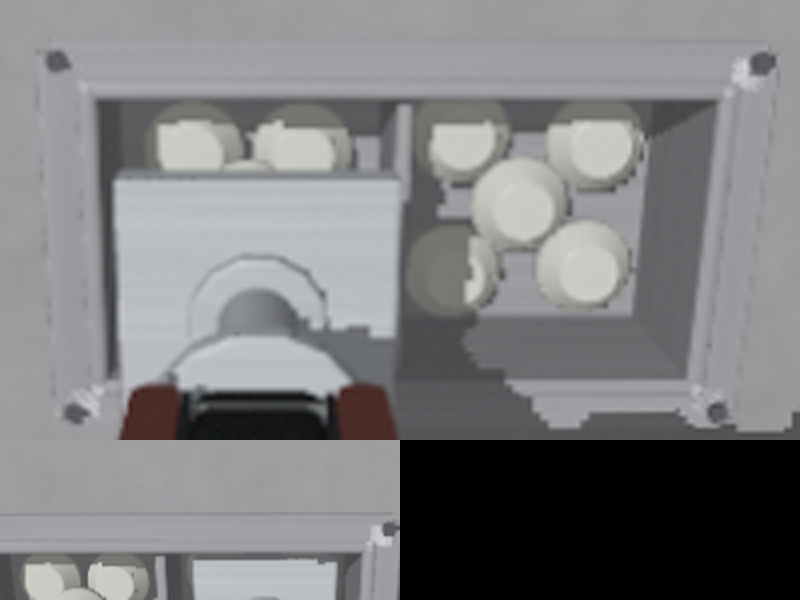

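Left cell's five pieces now lie apart and flat. Foot edge for the right cell is at (115,176)–(401,178) in the crop; I'll compute the offset from that.

```bash
python3 - <<'E'
from h import *
from scipy.optimize import least_squares
d=load("w5.png"); f=lambda c:(np.array(c,float)+.5)/4-.5+[208,145]
F=pix2z(d,f([(115,178),(401,178.5)]),99)[:,:2]; v=F[1]-F[0]; a=np.arctan2(-v[0],v[1])
print("foot width",np.hypot(*v),"yaw",a,"centre",F.mean(0)+28*np.array([np.cos(a),np.sin(a)]))
P=pix2z(d,f([(58,62),(763,64),(717,410),(75,411)]),50)[:,:2]
S=np.array([[-1,-1],[-1,1],[1,1],[1,-1]])/2*[87.6,161.5]
g=lambda p:P-(S@np.array([[np.cos(p[2]),np.sin(p[2])],[-np.sin(p[2]),np.cos(p[2])]])+p[:2])
r=least_squares(lambda p:g(p).ravel(),[526,-165,-.15]);p=r.x;print(p,g(p).round(1).tolist())
print(p[:2]-37*np.array([-np.sin(p[2]),np.cos(p[2])]))
E
```

```text
foot width 55.04107093328973 yaw -0.1504427014091617 centre [ 520.26796627 -199.56962652]
[ 5.26310562e+02 -1.64822294e+02 -1.49832073e-01] [[0.1, -0.2], [0.1, 0.4], [-0.2, 0.0], [-0.1, -0.2]]
[ 520.78749446 -201.40775231]
```

Call:
{"api": "servo_tool", "payload": {
  "increments": [
    [0.05, -0.18, 0, 0, 0, 0, -1],
    [0.05, -0.18, -1, 0, 0, 0, -1],
    [0.05, -0.18, -2.5, 0, 0, 0, -1],
    [0.05, -0.18, -4, 0, 0, 0, -1],
    [0.05, -0.18, -5, 0, 0, 0, -1],
    [0.05, -0.18, -5.5, 0, 0, 0, -1],
    [0.05, -0.18, -5.8, 0, 0, 0, -1],
    [0.05, -0.18, -5.9, 0, 0, 0, -1],
    [0.05, -0.18, -5.9, 0, 0, 0, -1]
  ]
}}

```text
t: 14.97
ee_pos: [520.7, -201.4, 100.6]
orientation: [0.234, 3.133, -0.0]
ft_force: [-0.2, -0.4, -2.4]
width: 19.8
grasp_force: 30.0
```

Call:
{"api": "servo_tool", "payload": {
  "increments": [
    [0, 0, -0.05, 0, 0, 0, -1],
    [0, 0, -0.1, 0, 0, 0, -1],
    [0, 0, -0.15, 0, 0, 0, -1],
    [0, 0, -0.2, 0, 0, 0, -1],
    [0, 0, -0.25, 0, 0, 0, -1],
    [0, 0, -0.3, 0, 0, 0, -1],
    [0, 0, -0.35, 0, 0, 0, -1],
    [0, 0, -0.4, 0, 0, 0, -1],
    [0, 0, -0.4, 0, 0, 0, -1]
  ]
}}

```text
t: 15.72
ee_pos: [520.4, -201.4, 96.4]
orientation: [-0.234, -3.133, 0.0]
ft_force: [-0.1, -1.4, -1.1]
width: 19.6
grasp_force: 30.0
```

Call:
{"api": "servo_tool", "payload": {
  "increments": [
    [0, 0, -0.05, 0, 0, 0, -1],
    [0, 0, -0.1, 0, 0, 0, -1],
    [0, 0, -0.15, 0, 0, 0, -1],
    [0, 0, -0.2, 0, 0, 0, -1],
    [0, 0, -0.25, 0, 0, 0, -1],
    [0, 0, -0.3, 0, 0, 0, -1],
    [0, 0, -0.35, 0, 0, 0, -1],
    [0, 0, -0.4, 0, 0, 0, -1],
    [0, 0, -0.45, 0, 0, 0, -1],
    [0, 0, -0.5, 0, 0, 0, -1],
    [0, 0, -0.55, 0, 0, 0, -1],
    [0, 0, -0.6, 0, 0, 0, -1],
    [0, 0, -0.6, 0, 0, 0, -1],
    [0, 0, -0.6, 0, 0, 0, -1]
  ]
}}

```text
t: 16.88
ee_pos: [520.4, -201.3, 90.3]
orientation: [-0.234, -3.133, -0.0]
ft_force: [0.6, 0.4, -3.1]
width: 19.9
grasp_force: 30.0
```

Call:
{"api": "servo_tool", "payload": {
  "increments": [
    [0, 0, -0.03, 0, 0, 0, -1],
    [0, 0, -0.06, 0, 0, 0, -1],
    [0, 0, -0.09, 0, 0, 0, -1],
    [0, 0, -0.12, 0, 0, 0, -1],
    [0, 0, -0.12, 0, 0, 0, -1],
    [0, 0, -0.12, 0, 0, 0, -1]
  ]
}}

```text
t: 17.38
ee_pos: [520.5, -201.4, 89.5]
orientation: [0.234, 3.133, -0.0]
ft_force: [-0.3, 1.3, 1.0]
width: 19.5
grasp_force: 30.0
```

Call:
{"api": "servo_tool", "payload": {
  "increments": [
    [0, 0, -0.02, 0, 0, 0, -1],
    [0, 0, -0.04, 0, 0, 0, -1],
    [0, 0, -0.04, 0, 0, 0, -1],
    [0, 0, -0.04, 0, 0, 0, -1]
  ]
}}

```text
t: 17.72
ee_pos: [520.6, -201.4, 89.5]
orientation: [0.234, 3.133, -0.0]
ft_force: [-2.4, 0.6, 5.5]
width: 20.1
grasp_force: 30.0
```

Call:
{"api": "servo_tool", "payload": {
  "increments": [
    [0, 0, -0.02, 0, 0, 0, -1],
    [0, 0, -0.04, 0, 0, 0, -1],
    [0, 0, -0.04, 0, 0, 0, -1],
    [0, 0, -0.04, 0, 0, 0, -1]
  ]
}}

```text
t: 18.05
ee_pos: [520.6, -201.4, 89.4]
orientation: [0.234, 3.133, -0.0]
ft_force: [-2.8, 0.3, 10.3]
width: 20.3
grasp_force: 30.0
```

Call:
{"api": "servo_tool", "payload": {
  "increments": [
    [0, 0, -0.01, 0, 0, 0, -1],
    [0, 0, -0.01, 0, 0, 0, -1],
    [0, 0, -0.01, 0, 0, 0, -1],
    [0, 0, -0.01, 0, 0, 0, -1],
    [0, 0, -0.01, 0, 0, 0, -1],
    [0, 0, -0.01, 0, 0, 0, -1],
    [0, 0, -0.01, 0, 0, 0, -1],
    [0, 0, -0.01, 0, 0, 0, -1]
  ]
}}

```text
t: 18.72
ee_pos: [520.6, -201.4, 89.4]
orientation: [0.234, 3.132, -0.0]
ft_force: [-3.5, 1.3, 11.2]
width: 20.1
grasp_force: 30.0
```

Call:
{"api": "servo_tool", "payload": {
  "increments": [
    [0, 0, 0, 0, 0, 0, -1],
    [0, 0, 0, 0, 0, 0, -1],
    [0, 0, 0, 0, 0, 0, -1],
    [0, 0, 0, 0, 0, 0, -1],
    [0, 0, 0, 0, 0, 0, -1],
    [0, 0, 0, 0, 0, 0, -1],
    [0, 0, 0, 0, 0, 0, -1],
    [0, 0, 0, 0, 0, 0, -1],
    [0, 0, 0, 0, 0, 0, -1],
    [0, 0, 0, 0, 0, 0, -1]
  ]
}}

```text
t: 19.55
ee_pos: [520.6, -201.5, 89.4]
orientation: [0.234, 3.132, -0.0]
ft_force: [-3.6, 1.7, 10.7]
width: 20.1
grasp_force: 30.0
```

Call:
{"api": "servo_tool", "payload": {
  "increments": [
    [0, 0, 0.1, 0, 0, 0, -1],
    [0, 0, 0.5, 0, 0, 0, -1],
    [0, 0, 2, 0, 0, 0, -1],
    [0, 0, 4.5, 0, 0, 0, -1],
    [0, 0, 7, 0, 0, 0, -1],
    [-0.1, -1, 7.1, 0, 0, 0, -1],
    [-0.3, -5, 7.1, 0, 0, 0, -1],
    [-0.5, -9, 7.1, 0, 0, 0, -1],
    [-0.5, -11.5, 7.1, 0, 0, 0, -1],
    [-0.5, -12, 7.1, 0, 0, 0, -1],
    [-0.5, -12, 7.1, 0, 0, 0, -1],
    [-0.5, -12, 7.1, 0, 0, 0, -1]
  ]
}}

```text
t: 20.55
ee_pos: [514.6, -321.0, 158.2]
orientation: [-0.235, -3.131, -0.002]
ft_force: [0.4, 0.7, -2.5]
width: 20.2
grasp_force: 30.0
```

```bash
python3 - <<'E'
from h import *
d=cam("wrist"); save(d,"w6.png"); o=ctrl.get_obs(); print(o["ee_pos"],o["ft_force"],o["t"])
E
```

```text
[ 514.77214625 -320.40929665  158.4110762 ] [ 0.39844595  0.10180339 -2.33799794] 20.6
```

View pics/w6.png

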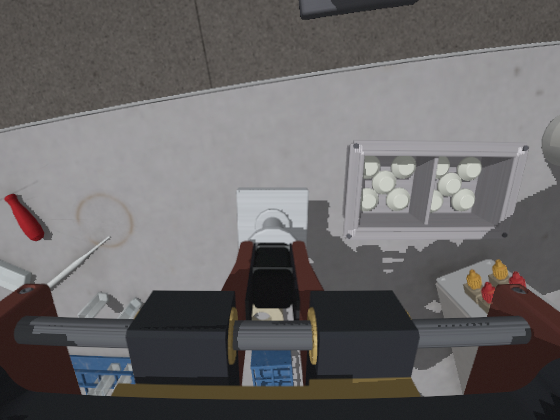

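Both cells show five separate flat pieces, around (384,182) and (450,184). The bench under the tamper is clear, so I'll set it down.

Call:
{"api": "servo_tool", "payload": {
  "increments": [
    [0, 0, -1, 0, 0, 0, -1],
    [0, 0, -3, 0, 0, 0, -1],
    [0, 0, -5, 0, 0, 0, -1],
    [0, 0, -7, 0, 0, 0, -1],
    [0, 0, -8, 0, 0, 0, -1],
    [0, 0, -8.5, 0, 0, 0, -1],
    [0, 0, -8.6, 0, 0, 0, -1],
    [0, 0, -8.7, 0, 0, 0, -1],
    [0, 0, -8.75, 0, 0, 0, -1],
    [0, 0, -8.8, 0, 0, 0, -1],
    [0, 0, -8.8, 0, 0, 0, -1],
    [0, 0, -8.8, 0, 0, 0, -1]
  ]
}}

```text
t: 21.6
ee_pos: [515.7, -321.6, 72.0]
orientation: [0.234, 3.132, -0.001]
ft_force: [0.0, -0.4, -3.4]
width: 19.6
grasp_force: 30.0
```

Call:
{"api": "servo_tool", "payload": {
  "increments": [
    [0, 0, -0.05, 0, 0, 0, -1],
    [0, 0, -0.1, 0, 0, 0, -1],
    [0, 0, -0.13, 0, 0, 0, -1],
    [0, 0, -0.16, 0, 0, 0, -1],
    [0, 0, -0.16, 0, 0, 0, -1],
    [0, 0, -0.16, 0, 0, 0, -1]
  ]
}}

```text
t: 22.1
ee_pos: [515.4, -321.3, 69.7]
orientation: [-0.234, -3.133, -0.0]
ft_force: [0.5, -0.9, -2.9]
width: 19.5
grasp_force: 30.0
```

Call:
{"api": "servo_tool", "payload": {
  "increments": [
    [0, 0, -0.02, 0, 0, 0, -1],
    [0, 0, -0.04, 0, 0, 0, -1],
    [0, 0, -0.06, 0, 0, 0, -1],
    [0, 0, -0.06, 0, 0, 0, -1],
    [0, 0, -0.06, 0, 0, 0, -1]
  ]
}}

```text
t: 22.52
ee_pos: [515.5, -321.4, 69.5]
orientation: [0.234, 3.133, -0.0]
ft_force: [-1.7, 0.5, 3.1]
width: 19.9
grasp_force: 30.0
```

Standing on the bench now, so I'll release it and rise.

Call:
{"api": "servo_tool", "payload": {
  "increments": [
    [0, 0, 0.03, 0, 0, 0, -1],
    [0, 0, 0.03, 0, 0, 0, -1],
    [0, 0, 0.03, 0, 0, 0, 0],
    [0, 0, 0.03, 0, 0, 0, 0],
    [0, 0, 0.03, 0, 0, 0, 0.2],
    [0, 0, 0.03, 0, 0, 0, 0.4],
    [0, 0, 0.03, 0, 0, 0, 0.6],
    [0, 0, 0.03, 0, 0, 0, 0.6],
    [0, 0, 0.03, 0, 0, 0, 0.6],
    [0, 0, 0.03, 0, 0, 0, 0.6],
    [0, 0, 0.03, 0, 0, 0, 0.6],
    [0, 0, 0.5, 0, 0, 0, 0.6],
    [0, 0, 2, 0, 0, 0, 0.6],
    [0, 0, 5, 0, 0, 0, 0.6],
    [0, 0, 9, 0, 0, 0, 0.6],
    [0, 0, 13, 0, 0, 0, 0.6],
    [0, 0, 15, 0, 0, 0, 0.6],
    [0, 0, 15, 0, 0, 0, 0.6],
    [0, 0, 15, 0, 0, 0, 0.6]
  ]
}}

```text
t: 24.1
ee_pos: [516.0, -321.7, 220.8]
orientation: [0.234, 3.13, -0.002]
ft_force: [-0.8, 0.6, -1.1]
width: 70.4
grasp_force: 0.0
```

Call:
{"api": "servo_tool", "payload": {
  "increments": [
    [-3, 2, 0, 0, 0, 0, 0.6],
    [-5, 5, 0, 0, 0, 0, 0.6],
    [-5, 9, 0, 0, 0, 0, 0.6],
    [-5, 13, 0, 0, 0, 0, 0.6],
    [-5, 15, 0, 0, 0, 0, 0.6],
    [-5, 15, 0, 0, 0, 0, 0.6],
    [-5, 15, 0, 0, 0, 0, 0.6]
  ]
}}

```text
t: 24.68
ee_pos: [464.7, -170.4, 217.9]
orientation: [-0.23, -3.131, -0.001]
ft_force: [0.5, 0.4, -0.5]
width: 70.3
grasp_force: 0.0
```

```bash
python3 - <<'E'
from h import *
d=cam("wrist"); save(d,"w7.png"); s=cam("side"); save(s,"s7.png"); o=ctrl.get_obs(); print(o["ee_pos"],o["ft_force"],o["t"],o["width"])
W=np.zeros((600,800,3),np.uint8); c=cv2.resize(d["image"][100:300,60:460,::-1],None,fx=2,fy=2,interpolation=cv2.INTER_CUBIC)
W[:400]=c; W[400:,:300]=cv2.resize(s["image"][190:290,180:330,::-1],None,fx=2,fy=2,interpolation=cv2.INTER_CUBIC)
cv2.imwrite("pics/crop7.png",W)
E
```

```text
[ 465.25370463 -171.90073376  218.36315775] [-0.32705521 -0.05038601 -0.16969796] 24.7833 69.85139459983897
```

View pics/crop7.png

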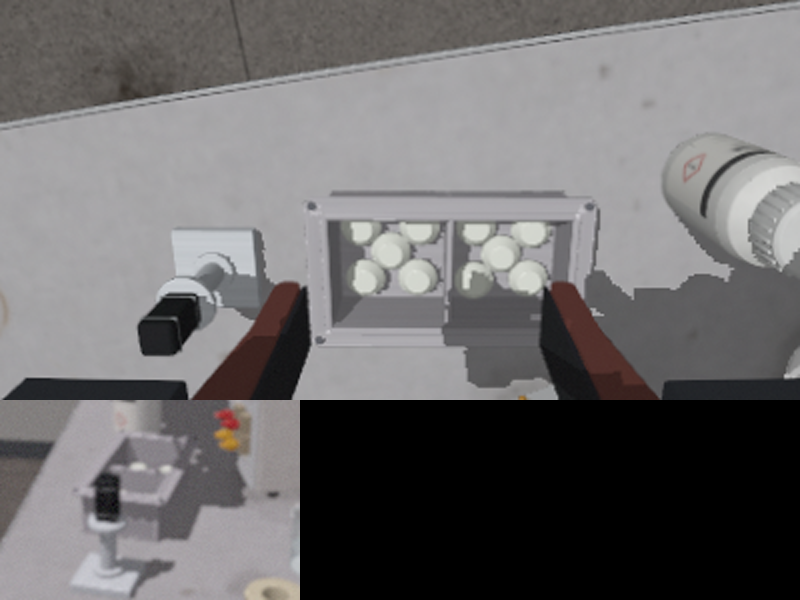

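The picture shows the tamper upright beside the tray (foot at about (215,265)), all ten pieces flat and apart, and the bottle undisturbed. Handing in.

```bash
python3 -c "
from workcell import ctrl
print(ctrl.close_job())"
```

```text
the job is handed in; nothing more can be done
None
```

I pressed both cells with the tamper, left then right: all ten pieces look flat in the last wrist picture, each cell was held at about 13–14 N for over a second, the tamper stands upright beside the tray, and the job was handed in at about 25 s (the hand-in returned no verdict).

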